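# Mesh the beater with the bench mixer's drive and hold it home

### The arm

A 6-joint arm with a two-finger parallel gripper is mounted at the origin on a cart in front of the work surface, level with it; the furniture and walls round the work are solid. World frame = base frame: x ahead of the robot, y to its left, z up, the work surface at z = 0. Lengths are in mm, angles in rad, forces in N, time in s.
With the tool pointing down it reaches from about 225 to 725 mm from the base axis. Payload 3.1 kg.
Tool frame: the origin (TCP) lies at the very end of the fingers, on their centre line; the grasp point (between the pads) lies 19 mm behind it; z points along the fingers, y is the direction in which the jaws open and shut (so a half turn about z gives the same grasp; the last joint's range is limited). The gripper opens to 85 mm and grips with 20 to 120 N. Pads are 22 mm wide; open, the fingers measure 114 mm over their backs; the gripper's body (76 mm by 85 mm) begins 54 mm behind the grasp point. The pads swing forward as they close: fully open they stand 13 mm farther back than shut.
Start: joints at [-1.459, 0.048, 0.099, 1.622, 0, 1.443], TCP at [124.677, -509.974, 231.312] pointing down, gripper open.
Joint ranges: [-2.91, 2.91], [-0.99, 1.94], [-1.21, 1.42], [-2.12, 2.29], [-1.49, 1.47], [-3.14, 3.14]. Speed limits (rad/s): [2.79, 2.79, 3.14, 3.14, 3.14, 3.14].

### API

Orientations are given as a rotation vector (axis times angle).
In Python, from bench import * gives the robot as it stands. The module is installed in compiled form; this text tells all that it offers.
- The arm moves only by the shell command python3 -m crank 'ROWS' [FORCE]. ROWS is JSON, a list of rows, each an object with "delta_pos": the shift along the tool's x, y, z as a fraction of full scale, a list of three; "dr": the turn, a rotation vector about the tool's x, y, z as a fraction of full scale, a list of three; "grip": the gripper command: -1 is shut, 1 is fully open, values between are in proportion. A call has 1 to 10 rows; each row is the pose to reach, as a shift and turn from the pose commanded when the call began, along the tool's axes at that moment; what a row does not reach only later rows make up. Full scale, the value 1, is 400 mm for a shift and 90 degrees for a turn. A row lasts 1/8 s, in which the tool goes at most 62.5 mm and 10.7 degrees, less where a joint would pass 70% of its speed; a pose out of reach is approached as far as the arm can. A call with a number of a shift or a turn outside -1 to 1 is refused whole. A call with a gripper value outside its range is refused whole. The fingers move at their own pace and stop on an object; FORCE is the grip in N (left out, the last holds). Time passes only in rows, so rows that repeat a pose let the fingers close. It gives the time, the measured TCP pose, the force and the opening at its end, in the units of the state.
- read_state(): the state, without advancing time (a new reading comes with each control period).
- get_image(name): name is "side" or "top"; returns a dict with "img" (420x560x3 uint8, blue, green, red), "fx", "fy", "cx", "cy" (pixels), "k1" (the pictures are not rectified: a ray, as slopes to the right and down, at radius r is drawn at 1 + k1 r^2 times it, then the intrinsics apply), "R" (3x3) and "t" (3): a world point X has camera coordinates R X + t. Camera axes: x right, y down, z forward; pixel columns grow to the right and rows downward; lengths in mm; the calibration is good to about 2 mm. A picture is of the moment at which its call begins. There is no depth.
- job_done(): hands the job in, once; it reports no verdict.
Trained networks look in a picture, given as the dict that the camera call returned (one of the last four; its "shot" number tells which), for a name from the list of things; names that differ only in an ending like _2 or _b are one class to them, and where a whole thing is asked for, a point or a joint stands for the part that bears it (a point fixed in the world has none). Each returns a list of dicts, best first, with "confidence" (0 to 1); they miss things now and then, are a little off and sometimes report something else, mostly with a low value. They report only what shows in the picture. A call takes as long as a camera call.
- look_for(picture, label): "bbox" ([left, top, right, bottom] as shares, 0 to 1, of the picture: columns of its width, rows of its height, round what is visible of it).
- place_of(picture, label): "at" ([column, row] as shares, 0 to 1, of the picture: columns of its width, rows of its height: a listed point, or the origin of a listed thing).
The state is a dict: "time_s": time; "joint_positions": joint angles; "joint_vel": joint speeds; "joint_torque": joint torques, N m; "tcp_pos": TCP position; "ee_rot": TCP orientation; "ft_force": force on the tool from outside, world axes, zero at the start; "torque": the same for the moment, N m; "gripper_width": finger opening in mm.
Only numpy, scipy, OpenCV 4.12 (cv2) and the standard library are available. Lean on these libraries where they do the work, as an engineer would, in place of code of your own. Each camera call takes 0.05 s, during which the arm holds its last target.

### The job

Get the bench mixer ready for a mix: first press its splash plate fully down onto the base by the orange pad. Then take the beater out of its stand by the square black grip, turn it so that its cross-shaped foot meshes with the cross slot in the mixer's drive coupling, and slide it down against the spring until its flange sits flush on the coupling. Finish while still gripping the beater upright and pressing it home (the spring lifts it if you let go), and leave the green bowl, yellow cast, jar and spatula where they are.

Things in the scene. Friction and masses are not known exactly. Their poses are not given: they have to be found in the camera images.
- mixer: Bench mixer, fixed to the counter: round white base, 168 mm across, top of the base 46 mm up, with a black dial on its front (-x) side. Origin: centre of its underside, on the counter; z up, the drive axis is its z axis.
- splash_plate (a joint): Grey ring plate, 140 mm outside and 64 mm inside diameter, 8 mm thick, round the coupling, guided straight up and down on the base. Value in m: 0 = stands 10 mm proud, grows as it is pressed, 0.010 = fully down on its stop. It needs about 2 to 3 N to move, stays where it is left, and can be pressed on one side without jamming.
- plate_pad (a point): Centre of the top face of the orange round pad (26 mm across, raised 2 mm) on the splash plate, 52 mm in front (-x of the mixer) of the drive axis; moves with the plate. Top face is 68 mm above the counter when the plate is fully proud, 58 mm when fully down.
- drive (a joint): Turn of the drive coupling about the vertical, rad, positive counter-clockwise from above, relative to the mixer. It turns stiffly (about 0.08 N m) and stays where it is.
- drive_top (a point): Centre of the top face of the drive coupling (aluminium, 52 mm across, top 68 mm above the counter), on the drive axis. Turns with the coupling: the two crossed slots run along this frame's x and y. Each slot is 37 mm long and 11 mm wide, open at the top with 2 mm chamfers, with a black spring plunger as its floor. The cross is the same every quarter turn.
- plunger (a joint): Black spring plunger in the slots, its face 4 mm below the coupling's top face at 0. Value in m, grows as it is pressed down, free travel 0.016; it reads 0.012 when the beater is fully home. Spring about 2.3 N at 0 and 7 N at 0.012, more than the beater's weight.
- beater: Steel beater, 120 mm tall, about 150 g, loose, standing upright in its stand. Origin: centre of the underside of its foot, z up. Foot: two crossed fins along its x and y, each 34 mm long and 8 mm wide, 16 mm tall (the lowest 3 mm are 1 mm smaller all round); above it a round flange 46 mm across (16 to 20 mm above the origin), a 10 mm shaft, a wire loop reaching 33 mm to either side along its x (28 to 72 mm above the origin), and the grip.
- beater_grip (a point): Centre of the beater's square black grip, on its axis, 103 mm above its origin. The grip is 24 mm square and 34 mm tall (86 to 120 mm above the origin); its flat sides are parallel to the foot's fins. Axes are the beater's.
- beater_flange (a point): Centre of the underside of the beater's flange, 16 mm above its origin; meets drive_top when home.
- stand: White round beater stand, fixed to the counter, 80 mm across at the foot, 24 mm tall, with a round pocket about 41 mm across whose floor is 8 mm above the counter. Origin: centre of its underside. The beater lifts straight up out of it.
- bowl: Green mixing bowl, 119 mm across, 67 mm tall; bystander. Origin: centre of its underside.
- cast: Yellow plaster cast of a jaw, 53x68x29 mm; bystander. Origin: centre of its underside.
- pumice: White round jar, 63 mm across, 58 mm tall; bystander. Origin: centre of its underside.
- spatula: Spatula with white handle lying flat, 27x194x9 mm; bystander. Origin: centre of its underside.

How it is judged (in metres and radians):
On the way, in this order (a step that is already met when the one before it is completed fails the run):
1. the splash plate is pressed fully down, within 1.5 mm, while the beater is still in its stand (value of joint splash_plate above 0.0085 m and distance of beater from where it was at the start of the episode below 0.03 m), for 0.2 s.
2. the beater is lifted clear of its stand, in the grip (z of beater in the frame of stand above 0.03 m and contact force between the fingers and beater above 5 N), for 0.1 s.
3. the beater is meshed and home: flange within 2 mm of the coupling's top, plunger pressed (z of beater_flange in the frame of drive_top below 0.002 m and horizontal distance between beater_flange and drive_top below 0.004 m and angle between beater's own z axis and vertical below 0.1 rad and value of joint plunger above 0.0115 m), for 0.3 s.
At the end, for the whole second after the job is handed in: Beater meshed: flange within 2 mm of the coupling top and 4 mm of its centre, upright within 0.1 rad, plunger down 11.5 mm or more, at rest, still gripped (over 5 N, grasp point within 25 mm of the grip centre); splash plate down within 1.5 mm; bystanders moved under 30 mm (all of step 3 and contact force between the fingers and beater above 5 N and distance between the grasp point and beater_grip below 0.025 m and value of joint splash_plate above 0.0085 m and linear speed of beater below 0.02 m/s and distance of each of bowl, cast, pumice, spatula from where it was at the start of the episode below 0.03 m); the arm keeps its last pose, push and grip.
It fails at once if a bystander is moved more than 30 mm (distance of any of bowl, cast, pumice, spatula from where it was at the start of the episode above 0.03 m).
It also fails if it takes over 48 s, if anything falls off the work surface, if the arm or the gripper's body presses on something with over 40 N, if the wrist force passes 120 N, or if a joint passes its speed limit or range.

## Working session

There is one attempt and no reset: what is moved stays moved. The work goes in short steps, Python scripts to look and compute and a shell command to move; the robot and the scene stay as the last step left them, time stands still between calls to the robot, and variables do not carry over. Pictures are saved under pics/ and viewed, and the job is handed in when it is done.

```bash
mkdir -p pics; ls
python3 - <<'E'
from bench import *
import cv2
s=read_state(); print(s)
for n in("side","top"):
    p=get_image(n); cv2.imwrite(f"pics/{n}0.png",p["img"]); print(n,p["fx"],p["cx"],p["cy"],p["k1"],p["R"],p["t"],p["shot"])
    for l in["mixer","plate_pad","drive_top","beater","beater_grip","beater_flange","stand","bowl","cast","pumice","spatula"]:
        r=place_of(p,l)
        print(l,[( [round(r_["at"][0]*560,1),round(r_["at"][1]*420,1)],round(r_["confidence"],2)) for r_ in r[:2]])
E
```

```text
pics
{'time_s': 0.0, 'joint_positions': array([-1.45880876e+00,  4.87689272e-02,  9.75861416e-02,  1.62200803e+00,
        8.28206037e-06,  1.44302623e+00]), 'joint_vel': array([-0.00046089,  0.00052846,  0.00013062,  0.00086597,  0.00132078,
       -0.00114173]), 'joint_torque': array([-1.92522297e-03, -3.38786960e+01,  3.20012283e+01,  2.04205391e-02,
       -7.75052513e-05,  1.12369318e-05]), 'tcp_pos': array([ 124.60633168, -509.36312578,  230.10185632]), 'ee_rot': array([-3.11666870e+00, -3.75422695e-01, -4.26573099e-05]), 'ft_force': array([ 0.09003599, -0.8795039 , -0.56872862]), 'torque': array([-0.01342514, -0.03737541,  0.01925515]), 'gripper_width': 85.17593702024065}
side 487.9531763237433 277.78459417671115 209.2884906978977 -0.1345284669483539 [[-0.57491561 -0.81815313  0.00987384]
 [-0.41492585  0.28112484 -0.8653354 ]
 [ 0.70520109 -0.50159174 -0.50109594]] [ 360.68322296  306.7093506  1289.38497351] 1
mixer [([255.4, 264.0], 0.56)]
plate_pad [([265.1, 255.5], 0.66)]
drive_top [([255.7, 243.4], 0.71)]
beater [([348.0, 213.4], 0.62)]
beater_grip [([352.4, 192.9], 0.71)
[... 199 characters left out ...]
[198.7, 293.9], 0.55)]
top 399.1744831532319 280.03392718337744 205.5970118699585 0.03980827199613593 [[-0.0214383  -0.99976756 -0.00228636]
 [-0.98435554  0.02150774 -0.17487592]
 [ 0.17488445 -0.00149845 -0.98458782]] [  43.37620434  588.17035793 1077.34500382] 2
mixer [([223.3, 254.7], 0.88)]
plate_pad [([224.7, 272.4], 0.87)]
drive_top [([221.5, 252.4], 0.86)]
beater [([368.6, 237.2], 0.83)]
beater_grip [([381.5, 227.8], 0.75), ([292.5, 262.9], 0.57)]
beater_flange [([424.2, 251.9], 0.52), ([377.0, 233.9], 0.5)]
stand [([369.2, 235.2], 0.69)]
bowl [([190.7, 175.1], 0.84)]
cast [([295.8, 266.7], 0.55)]
pumice [([423.3, 251.2], 0.72)]
spatula [([147.1, 265.5], 0.8), ([190.9, 174.3], 0.53)]
```

```bash
cat > h.py <<'E'
import numpy as np, cv2
def ray(p,uv):
    K=np.array([[p["fx"],0,p["cx"]],[0,p["fy"],p["cy"]],[0,0,1.]])
    n=cv2.undistortPoints(np.array([[uv]],float),K,np.array([p["k1"],0,0,0.]))[0,0]
    R=np.array(p["R"]);t=np.array(p["t"])
    return -R.T@t, R.T@np.array([n[0],n[1],1.])
def atz(p,uv,z):
    o,d=ray(p,uv); return o+d*(z-o[2])/d[2]
def proj(p,X):
    K=np.array([[p["fx"],0,p["cx"]],[0,p["fy"],p["cy"]],[0,0,1.]])
    r,_=cv2.Rodrigues(np.array(p["R"],float))
    return cv2.projectPoints(np.array(X,float).reshape(-1,1,3),r,np.array(p["t"],float),K,np.array([p["k1"],0,0,0.]))[0][:,0]
E
python3 - <<'E'
from bench import *
import cv2,pickle
from h import *
P={n:get_image(n) for n in("side","top")}
pickle.dump(P,open("P0.pkl","wb"))
Z=dict(mixer=0,plate_pad=68,drive_top=68,beater=8,beater_grip=111,beater_flange=24,stand=0,bowl=0,cast=0,pumice=0,spatula=0)
for n,p in P.items():
  for l,z in Z.items():
    for r in place_of(p,l)[:2]: print(n,l,round(r["confidence"],2),atz(p,(r["at"][0]*560,r["at"][1]*420),z).round(1))
a=P["top"]["img"][130:320,100:480]; cv2.imwrite("pics/topc.png",cv2.resize(a,None,fx=2.1,fy=2.1,interpolation=cv2.INTER_CUBIC))
a=P["side"]["img"][130:340,140:420]; cv2.imwrite("pics/sidec.png",cv2.resize(a,None,fx=2.8,fy=2.8,interpolation=cv2.INTER_CUBIC))
E
```

```text
side mixer 0.84 [469.  203.4   0. ]
side mixer 0.48 [474.8 148.5   0. ]
side plate_pad 0.9 [395.3 201.6  68. ]
side plate_pad 0.34 [356.1  66.6  68. ]
side drive_top 0.72 [471.1 189.5  68. ]
side beater 0.76 [ 516.5 -220.4    8. ]
side beater_grip 0.58 [ 491.3 -227.3  111. ]
side beater_flange 0.58 [ 502.7 -240.2   24. ]
side stand 0.68 [ 513.7 -235.5    0. ]
side bowl 0.83 [698.2 300.2   0. ]
side cast 0.5 [441.5   1.2   0. ]
side pumice 0.73 [ 640.  -368.9   -0. ]
side spatula 0.78 [440.7 416.3   0. ]
top mixer 0.67 [412.7 197.7   0. ]
top mixer 0.62 [451.  193.2   0. ]
top plate_pad 0.97 [407.8 180.6  68. ]
top drive_top 0.53 [464.7 197.4  68. ]
top beater 0.7 [ 503.9 -237.4    8. ]
top beater 0.21 [434.9 -12.9   8. ]
top beater_grip 0.81 [ 497.8 -229.3  111. ]
top beater_grip 0.25 [ 496.  -225.1  111. ]
top beater_flange 0.85 [ 507.4 -238.3   24. ]
top stand 0.6 [ 499.3 -241.5    0. ]
top bowl 0.65 [699.7 302.1   0. ]
top cast 0.78 [438.1  -4.4   0. ]
top pumice 0.74 [ 510.2 -236.4    0. ]
top pumice 0.62 [ 459.6 -381.4    0. ]
top spatula 0.6 [431.1 407.9   0. ]
top spatula 0.41 [ 514.1 -235.1    0. ]
```

View pics/topc.png

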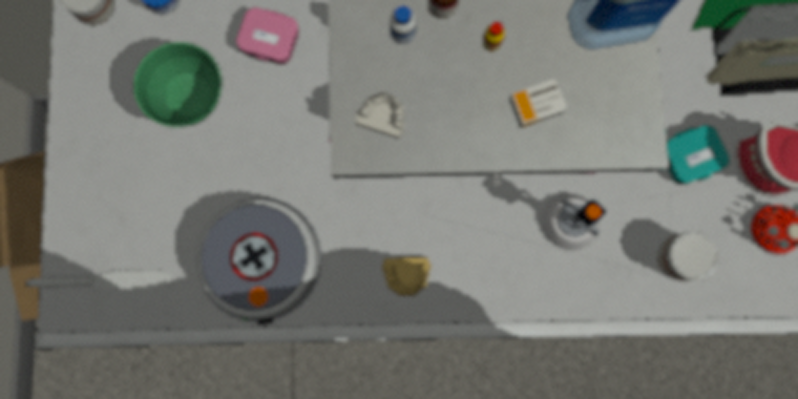

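View pics/sidec.png

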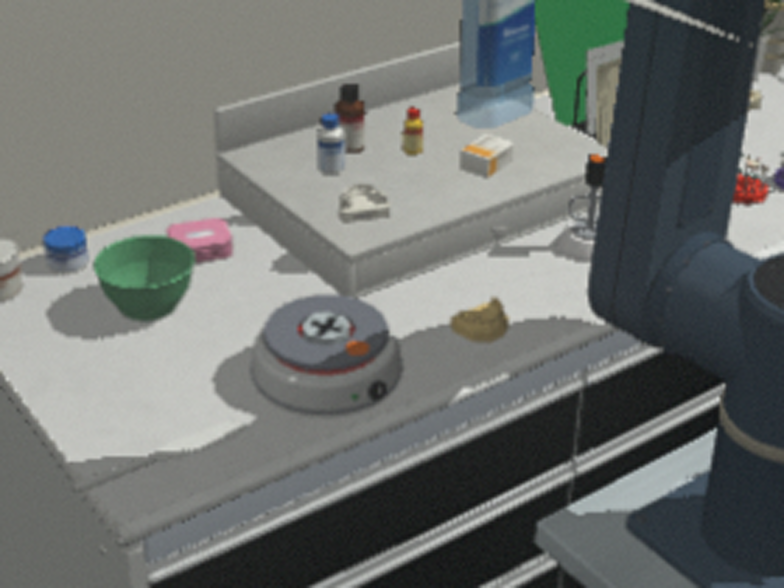

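Run:
```python
from bench import *
import cv2,pickle
from h import *
P=pickle.load(open("P0.pkl","rb"))
for n in P:
    ims=[P[n]["img"].astype(float)]+[get_image(n)["img"].astype(float) for _ in range(7)]
    P[n]["img"]=np.mean(ims,0).astype(np.uint8)
pickle.dump(P,open("P0a.pkl","wb"))
def crop(n,c,w,h,f,o):
    x,y=c; a=P[n]["img"][y-h:y+h,x-w:x+w]; return cv2.resize(a,None,fx=f,fy=f,interpolation=cv2.INTER_CUBIC)
cv2.imwrite("pics/m.png",np.hstack([crop("top",(221,255),33,30,6,0),crop("top",(376,235),33,30,6,0)]))
cv2.imwrite("pics/s.png",np.hstack([crop("side",(257,252),33,35,6,0),crop("side",(350,205),33,35,6,0)]))
for n,p in P.items():
    hsv=cv2.cvtColor(p["img"],cv2.COLOR_BGR2HSV)
    m=((hsv[...,0]>3)&(hsv[...,0]<18)&(hsv[...,1]>150)&(hsv[...,2]>70)).astype(np.uint8)
    nn,_,st,c=cv2.connectedComponentsWithStats(m)
    for i in range(1,nn):
        if st[i,4]>5: print(n,c[i].round(1),st[i],atz(p,c[i],68).round(1),atz(p,c[i],128).round(1))
```

```text
side [352.8 186.6] [351 186   5   2   9] [ 588.8 -316.9   68. ] [ 505.7 -233.2  128. ]
side [267.  253.7] [264 252   7   4  23] [410.  192.7  68. ] [339.7 240.1 128. ]
top [335.7 143.9] [333 142   7   5  26] [ 761.8 -132.4   68. ] [ 741.5 -123.3  128. ]
top [382.1 230.4] [379 227   8   8  48] [ 510.8 -248.2   68. ] [ 504.3 -232.8  128. ]
top [468.4 236.6] [459 229  21  20 203] [ 489.3 -480.3   68. ] [ 483.9 -452.3  128. ]
top [222.5 271. ] [219 267   8   9  60] [409.9 190.1  68. ] [408.9 181.5 128. ]
```

View pics/m.png

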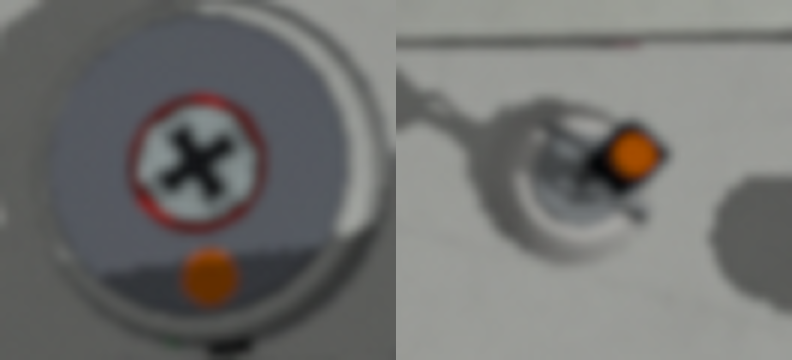

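View pics/s.png

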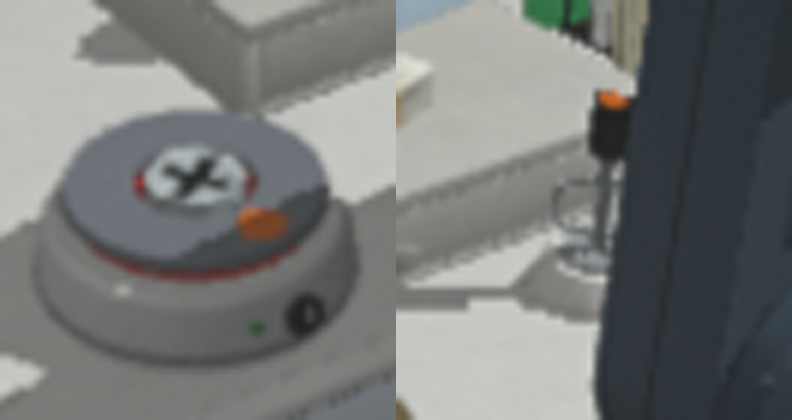

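```bash
cat > rect.py <<'E'
from h import *
def rect(p,c,z,half=60,s=6):
    n=2*half*s
    g=(np.arange(n)-n/2+.5)/s
    # image right = -y, down = -x (as top camera)
    X=np.stack([np.broadcast_to((c[0]-g)[:,None],(n,n)),np.broadcast_to((c[1]-g)[None],(n,n)),np.full((n,n),float(z))],-1)
    uv=proj(p,X.reshape(-1,3)).reshape(n,n,2).astype(np.float32)
    return cv2.remap(p["img"],uv[...,0],uv[...,1],cv2.INTER_CUBIC)
E
python3 - <<'E'
import pickle
from rect import *
from scipy.optimize import minimize
P=pickle.load(open("P0a.pkl","rb"))
for n in P:
    p=P[n]; c=(464,191)
    r=rect(p,c,68,40,6); cv2.imwrite(f"pics/r_{n}.png",r)
    # model: intensity of points in cross vs. disc
    g=cv2.GaussianBlur(p["img"],(0,0),0.5).astype(np.float32).mean(2)
    xs=np.arange(-30,30.1,1.); A,B=np.meshgrid(xs,xs); pts=np.stack([A.ravel(),B.ravel()],1)
    rr=np.hypot(*pts.T); inn=rr<25
    pts=pts[inn]
    def cost(q):
        x,y,th=q; co,si=np.cos(th),np.sin(th)
        X=np.c_[x+pts[:,0]*co-pts[:,1]*si,y+pts[:,0]*si+pts[:,1]*co,np.full(len(pts),68.)]
        uv=proj(p,X).astype(np.float32)
        v=cv2.remap(g,uv[:,:1],uv[:,1:],cv2.INTER_LINEAR).ravel()
        sm=lambda d:1/(1+np.exp(-d/1.0))
        a,b=abs(pts[:,0]),abs(pts[:,1])
        m=np.maximum(sm(18.5-a)*sm(5.5-b),sm(18.5-b)*sm(5.5-a))
        return -np.corrcoef(m,-v)[0,1]
    best=min((minimize(cost,(x,y,t),method="Nelder-Mead") for t in np.deg2rad([-30,0,30]) for x in(458,464,468) for y in(188,193)),key=lambda o:o.fun)
    print(n,best.x,np.rad2deg(best.x[2])%90,best.fun)
E
```

```text
side [461.83173919 197.5444773   -1.01625568] 31.77283849224289 -0.8733803971480101
top [461.76990848 196.04550153   0.55959748] 32.062573962276666 -0.9286187396174128
```

View pics/r_top.png

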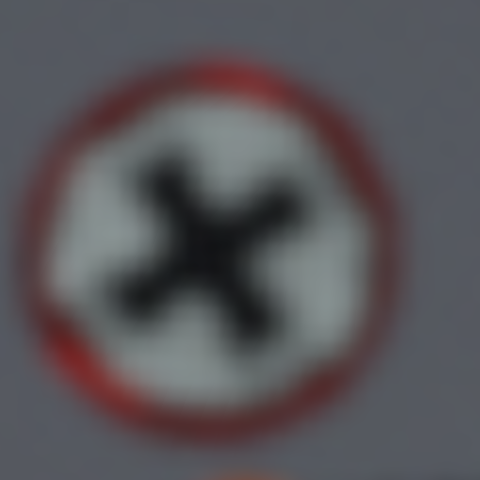

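```bash
cat > go.py <<'E'
import sys,numpy as np
from scipy.spatial.transform import Rotation as R
from bench import read_state
def plan(pos,yaw_y=None,cmd=None):
    """yaw_y: desired world direction (deg, mod 180) of jaw axis"""
    s=read_state(); r=R.from_rotvec(s["ee_rot"]); p=np.array(s["tcp_pos"]) if cmd is None else np.array(cmd)
    d=r.inv().apply(np.array(pos)-p)/400
    M=r.as_matrix(); y=np.rad2deg(np.arctan2(M[1,1],M[0,1]))
    print("t",round(s["time_s"],2),"tcp",np.round(s["tcp_pos"],1),"F",np.round(s["ft_force"],1),"jaw yaw",round(y,2),"tilt",np.round(M[:2,2],4),"q",np.round(s["joint_positions"],3),"w",round(s["gripper_width"],1))
    print("delta_pos",d.round(4),"rows",np.linalg.norm(d)*400/62.5)
    if yaw_y is not None:
        dy=(yaw_y-y+90)%180-90
        for a in(dy,dy-180 if dy>0 else dy+180):
            T=R.from_euler("z",a,degrees=True)
            # level tool too
            z=np.array([0,0,-1]); yy=np.array([np.cos(np.deg2rad(y+a)),np.sin(np.deg2rad(y+a)),0]); xx=np.cross(yy,z)
            g=R.from_matrix(np.c_[xx,yy,z])
            print("turn",round(a,2),"dr",((r.inv()*g).as_rotvec()/(np.pi/2)).round(4))
if __name__=="__main__":
    a=list(map(float,sys.argv[1:])); plan(a[:3],a[3] if len(a)>3 else None,a[4:7] if len(a)>4 else None)
E
python3 go.py 410 191.5 110 90
```

```text
t 3.1 tcp [ 124.7 -510.   231.3] F [-0.2  0.5 -0.5] jaw yaw -76.26 tilt [0. 0.] q [-1.459  0.048  0.099  1.622  0.     1.443] w 85.2
delta_pos [ 1.1094 -1.5341  0.3034] rows 12.270933299441722
turn -13.74 dr [-0.     -0.      0.1526]
turn 166.26 dr [ 0.     -0.     -1.8474]
```

Run:
```python
import pickle
from rect import *
P=pickle.load(open("P0a.pkl","rb"))
r=np.hstack([rect(P["top"],(504.3,-232.8),z,40,4) for z in(128,58)]); cv2.imwrite("pics/rb.png",r)
```

```text
(no output)
```

View pics/rb.png

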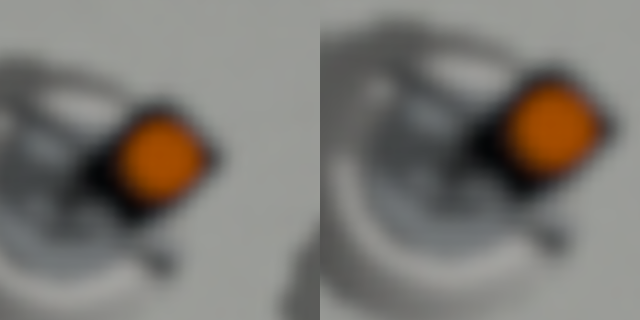

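```bash
python3 -m crank '[{"delta_pos":[0.55,-0.76,0.05],"dr":[0,0,-0.5],"grip":-1},{"delta_pos":[0.55,-0.76,0.05],"dr":[0,0,-0.5],"grip":-1},{"delta_pos":[0.55,-0.76,0.05],"dr":[0,0,-0.5],"grip":-1},{"delta_pos":[0.55,-0.76,0.05],"dr":[0,0,-0.5],"grip":-1},{"delta_pos":[0.55,-0.76,0.05],"dr":[0,0,-0.5],"grip":-1},{"delta_pos":[0.55,-0.76,0.05],"dr":[0,0,-0.5],"grip":-1},{"delta_pos":[0.55,-0.76,0.05],"dr":[0,0,-0.5],"grip":-1}]' 30; python3 go.py 410 191.5 110 20
```

```text
time_s: 3.98
tcp_pos: [267.4, -158.5, 211.5]
ee_rot: [2.729, 1.555, 0.002]
ft_force: [0.4, -1.7, 0.6]
gripper_width: 0.2
t 3.98 tcp [ 267.4 -158.5  211.5] F [ 0.4 -1.7  0.6] jaw yaw -30.65 tilt [0.0013 0.0003] q [-7.530e-01 -5.250e-01 -4.100e-01  1.685e+00  1.000e-03  1.353e+00] w 0.2
delta_pos [ 0.9343 -0.1398  0.2545] rows 6.2617168132143215
turn 50.65 dr [ 8.000e-04 -3.000e-04 -5.628e-01]
turn -129.35 dr [-3.0000e-04 -1.0000e-03  1.4372e+00]
```

```bash
python3 -m crank '[{"delta_pos":[0.934,-0.14,0.25],"dr":[0,0,-0.56],"grip":-1},{"delta_pos":[0.934,-0.14,0.25],"dr":[0,0,-0.56],"grip":-1},{"delta_pos":[0.934,-0.14,0.25],"dr":[0,0,-0.56],"grip":-1},{"delta_pos":[0.934,-0.14,0.25],"dr":[0,0,-0.56],"grip":-1},{"delta_pos":[0.934,-0.14,0.25],"dr":[0,0,-0.56],"grip":-1},{"delta_pos":[0.934,-0.14,0.25],"dr":[0,0,-0.56],"grip":-1},{"delta_pos":[0.934,-0.14,0.25],"dr":[0,0,-0.56],"grip":-1},{"delta_pos":[0.934,-0.14,0.25],"dr":[0,0,-0.56],"grip":-1}]'; python3 go.py 410 191.5 61 20
python3 - <<'E'
from bench import *
import cv2,pickle
from h import *
P={}
for n in("side","top"):
    q=[get_image(n) for _ in range(5)]; P[n]=q[0]; P[n]["img"]=np.mean([k["img"].astype(float) for k in q],0).astype(np.uint8)
pickle.dump(P,open("P1.pkl","wb"))
cv2.imwrite("pics/m1.png",np.hstack([cv2.resize(P[n]["img"][y-45:y+35,x-33:x+33],None,fx=6,fy=6,interpolation=cv2.INTER_CUBIC) for n,x,y in(("top",221,255),("side",257,247))]))
cv2.imwrite("pics/b1.png",np.hstack([cv2.resize(P[n]["img"][y-40:y+35,x-33:x+33],None,fx=6,fy=6,interpolation=cv2.INTER_CUBIC) for n,x,y in(("top",376,235),("side",350,205))]))
E
```

```text
time_s: 4.97
tcp_pos: [412.2, 185.4, 110.8]
ee_rot: [-1.82, -2.56, 0.003]
ft_force: [-0.3, -0.5, 0.2]
gripper_width: 0.1
t 4.97 tcp [412.2 185.4 110.8] F [-0.3 -0.5  0.2] jaw yaw 19.16 tilt [-0.0016 -0.0013] q [ 2.750e-01 -1.340e-01 -3.160e-01  1.390e+00 -1.000e-03  1.511e+00] w 0.1
delta_pos [ 0.0164 -0.      0.1244] rows 0.8028902404834838
turn 0.84 dr [-0.0013  0.0004 -0.0094]
turn -179.16 dr [7.0000e-04 2.0000e-03 1.9906e+00]
```

View pics/m1.png

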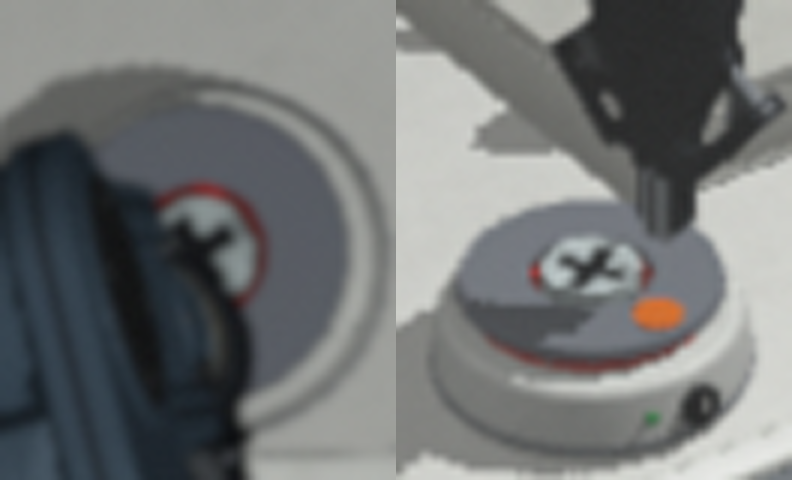

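View pics/b1.png

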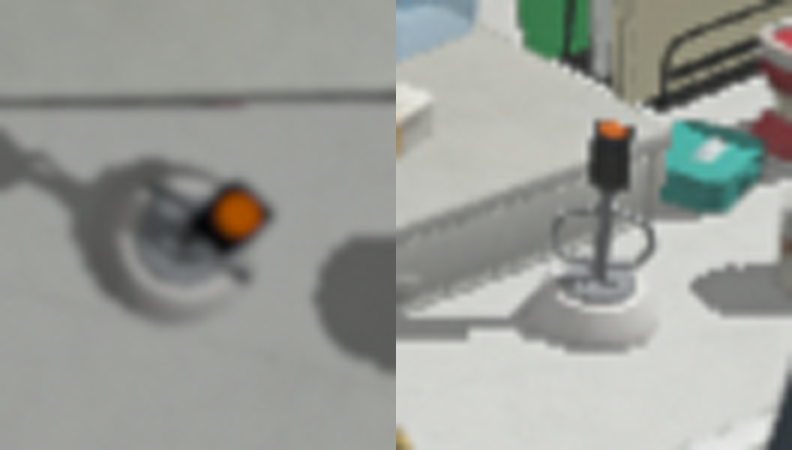

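Run:
```python
import pickle
from rect import *
from scipy.optimize import minimize
P=pickle.load(open("P1.pkl","rb"))
for n,p in P.items():
    hsv=cv2.cvtColor(p["img"],cv2.COLOR_BGR2HSV)
    m=((hsv[...,0]>3)&(hsv[...,0]<18)&(hsv[...,1]>130)&(hsv[...,2]>70)).astype(np.uint8)
    nn,_,st,c=cv2.connectedComponentsWithStats(m)
    for i in range(1,nn):
        if 5<st[i,4]<100: print(n,c[i].round(1),st[i],atz(p,c[i],68).round(1),atz(p,c[i],128).round(1))
# joint fit of beater: dark grip box silhouette + loop
import itertools
def sil(p,x,y,th,shape,f=4):
    co,si=np.cos(th),np.sin(th)
    V=np.array([(a*co-b*si+x,a*si+b*co+y,z) for a in(-12,12) for b in(-12,12) for z in(94,128)])
    h=cv2.convexHull(((proj(p,V)+.5)*f-.5).astype(np.float32)); return h
def mask(p,h,f=4):
    m=np.zeros((420*f,560*f),np.uint8); cv2.fillConvexPoly(m,np.round(h*16).astype(np.int32),255,shift=4)
    return cv2.resize(m,(560,420),interpolation=cv2.INTER_AREA).astype(float)/255
D={}
for n,p in P.items():
    u=proj(p,[(505,-233,111)])[0].astype(int); w=(slice(u[1]-16,u[1]+16),slice(u[0]-16,u[0]+16))
    im=p["img"].astype(float); hsv=cv2.cvtColor(p["img"],cv2.COLOR_BGR2HSV)
    dark=(((im.max(2)<75)|((hsv[...,0]<18)&(hsv[...,1]>130)))).astype(float)
    D[n]=(w,dark[w])
def cost(q,ns):
    t=0
    for n in ns:
        p=P[n];w,d=D[n]
        m=mask(p,sil(p,q[0],q[1],q[2],None))[w]
        t+=np.abs(m-d).sum()
    return t
for ns in(("top",),("side",),("side","top")):
  best=min((minimize(cost,(505,-233,np.deg2rad(t)),args=(ns,),method="Nelder-Mead",options=dict(initial_simplex=np.array([(505,-233,np.deg2rad(t)),(509,-233,np.deg2rad(t)),(505,-229,np.deg2rad(t)),(505,-233,np.deg2rad(t+10))]))) for t in(10,30,50,70)),key=lambda o:o.fun)
  print(ns,best.x[:2],np.rad2deg(best.x[2])%90,best.fun,[v[1].sum() for v in D.values()])
```

```text
side [287.3 176.2] [285 176   5   2   6] [ 797.2 -164.    68. ] [699.2 -91.2 128. ]
side [310.1 183.9] [307 182   8   4   9] [ 695.7 -196.7   68. ] [ 605.  -121.5  128. ]
side [352.8 186.4] [351 185   5   3  10] [ 589.7 -317.9   68. ] [ 506.5 -234.1  128. ]
side [315.4 189. ] [315 187   2   5   7] [ 652.  -187.2   68. ] [ 564.4 -112.7  128. ]
side [267.3 253.9] [264 252   8   5  32] [408.6 192.5  68. ] [338.4 239.9 128. ]
top [335.7 143.9] [332 142   8   5  28] [ 761.9 -132.3   68. ] [ 741.6 -123.3  128. ]
top [334.5 151.5] [333 151   4   2   6] [ 739.3 -128.    68. ] [ 720.3 -119.2  128. ]
top [382.1 230.3] [379 227   8   8  49] [ 511.  -248.4   68. ] [ 504.4 -233.   128. ]
('top',) [ 503.74982858 -228.08333505] 45.568779705517386 41.576470588235296 [np.float64(105.0), np.float64(116.0)]
('side',) [ 507.75537126 -234.67166493] 44.97940597823169 62.50588235294117 [np.float64(105.0), np.float64(116.0)]
('side', 'top') [ 503.07627243 -228.88778393] 45.33142168153804 108.09411764705882 [np.float64(105.0), np.float64(116.0)]
```

```bash
python3 go.py 410 192 64 20
```

```text
t 5.47 tcp [412.3 185.5 111.7] F [-0.3  0.9  0.4] jaw yaw 19.09 tilt [0.0007 0.0001] q [ 0.274 -0.137 -0.317  1.39  -0.     1.512] w 0.0
delta_pos [ 0.0172 -0.0003  0.1192] rows 0.7705453263395635
turn 0.91 dr [ 0.0005  0.0001 -0.0101]
turn -179.09 dr [ 1.0000e-04 -7.0000e-04  1.9899e+00]
```

```bash
python3 -m crank '[{"delta_pos":[0.017,0,0.06],"dr":[0,0,0],"grip":-1},{"delta_pos":[0.017,0,0.107],"dr":[0,0,0],"grip":-1},{"delta_pos":[0.017,0,0.12],"dr":[0,0,0],"grip":-1},{"delta_pos":[0.017,0,0.13],"dr":[0,0,0],"grip":-1},{"delta_pos":[0.017,0,0.136],"dr":[0,0,0],"grip":-1},{"delta_pos":[0.017,0,0.136],"dr":[0,0,0],"grip":-1}]'; python3 go.py 410 192 56 20
```

```text
time_s: 6.22
tcp_pos: [410.3, 192.5, 58.0]
ee_rot: [1.821, 2.559, 0.001]
ft_force: [-2.4, -0.5, 4.1]
gripper_width: 0.1
t 6.22 tcp [410.3 192.5  58. ] F [-2.4 -0.5  4.1] jaw yaw 19.14 tilt [0.0009 0.0001] q [ 0.291 -0.107 -0.398  1.278 -0.     1.527] w 0.1
delta_pos [-0.0009 -0.001   0.005 ] rows 0.033220925772943055
turn 0.86 dr [ 0.0005  0.0001 -0.0096]
turn -179.14 dr [ 2.0000e-04 -9.0000e-04  1.9904e+00]
```

```bash
python3 -m crank '[{"delta_pos":[0,0,0.005],"dr":[0,0,0],"grip":-1},{"delta_pos":[0,0,0.007],"dr":[0,0,0],"grip":-1},{"delta_pos":[0,0,0.007],"dr":[0,0,0],"grip":-1},{"delta_pos":[0,0,0.007],"dr":[0,0,0],"grip":-1}]'; python3 go.py 410 192 150 44.5
```

```text
time_s: 6.72
tcp_pos: [410.4, 192.5, 57.8]
ee_rot: [1.82, 2.559, 0.002]
ft_force: [-8.0, -3.6, 17.6]
gripper_width: -0.0
t 6.72 tcp [410.4 192.5  57.8] F [-8.  -3.6 17.6] jaw yaw 19.14 tilt [0.0017 0.0002] q [ 0.291 -0.107 -0.399  1.277 -0.     1.527] w -0.0
delta_pos [-0.001  -0.0009 -0.2305] rows 1.475197030026715
turn 25.36 dr [ 0.001   0.0004 -0.2817]
turn -154.64 dr [ 6.0000e-04 -1.3000e-03  1.7183e+00]
```

```bash
python3 -m crank '[{"delta_pos":[0,0,-0.15],"dr":[0,0,0],"grip":-1},{"delta_pos":[0,0,-0.27],"dr":[0,0,-0.1],"grip":-1},{"delta_pos":[0,0,-0.27],"dr":[0,0,-0.28],"grip":1},{"delta_pos":[0,0,-0.27],"dr":[0,0,-0.28],"grip":1}]'; python3 go.py 505 -233 165 44.5
```

```text
time_s: 7.22
tcp_pos: [411.4, 192.8, 163.6]
ee_rot: [1.213, 2.895, 0.004]
ft_force: [0.1, -0.7, -0.1]
gripper_width: 35.6
t 7.22 tcp [411.4 192.8 163.6] F [ 0.1 -0.7 -0.1] jaw yaw 44.54 tilt [0.0039 0.001 ] q [ 0.29  -0.146 -0.222  1.491 -0.     1.084] w 35.6
delta_pos [-0.9228 -0.5798 -0.0037] rows 6.975023758939869
turn -0.04 dr [0.0022 0.0013 0.0005]
turn 179.96 dr [-0.002   0.0035 -1.9995]
```

```bash
python3 -m crank '[{"delta_pos":[-0.923,-0.58,-0.02],"dr":[0,0,0],"grip":1},{"delta_pos":[-0.923,-0.58,-0.02],"dr":[0,0,0],"grip":1},{"delta_pos":[-0.923,-0.58,-0.02],"dr":[0,0,0],"grip":1},{"delta_pos":[-0.923,-0.58,-0.02],"dr":[0,0,0],"grip":1},{"delta_pos":[-0.923,-0.58,-0.02],"dr":[0,0,0],"grip":1},{"delta_pos":[-0.923,-0.58,-0.02],"dr":[0,0,0],"grip":1},{"delta_pos":[-0.923,-0.58,-0.02],"dr":[0,0,0],"grip":1},{"delta_pos":[-0.923,-0.58,-0.02],"dr":[0,0,0],"grip":1},{"delta_pos":[-0.923,-0.58,-0.02],"dr":[0,0,0],"grip":1}]'
python3 - <<'E'
from bench import *
import cv2,pickle
from h import *
P={}
for n in("side","top"):
    q=[get_image(n) for _ in range(6)]; P[n]=q[0]; P[n]["img"]=np.mean([k["img"].astype(float) for k in q],0).astype(np.uint8)
pickle.dump(P,open("P2.pkl","wb"))
cv2.imwrite("pics/m2.png",np.hstack([cv2.resize(P[n]["img"][y-35:y+35,x-33:x+33],None,fx=6,fy=6,interpolation=cv2.INTER_CUBIC) for n,x,y in(("top",221,255),("side",257,247))]))
cv2.imwrite("pics/b2.png",np.hstack([cv2.resize(P[n]["img"][y-50:y+40,x-33:x+33],None,fx=6,fy=6,interpolation=cv2.INTER_CUBIC) for n,x,y in(("top",376,235),("side",350,200))]))
E
python3 go.py 505 -233 92 45
```

```text
time_s: 8.35
tcp_pos: [502.0, -233.9, 169.8]
ee_rot: [-1.22, -2.895, -0.001]
ft_force: [0.3, 0.3, -1.0]
gripper_width: 85.5
t 8.95 tcp [ 502.1 -233.6  170.2] F [-0.6  0.2 -0. ] jaw yaw 44.36 tilt [ 0.0001 -0.0001] q [-0.557  0.117  0.051  1.505 -0.     0.24 ] w 85.4
delta_pos [-0.004   0.0062  0.1955] rows 1.2522309725335914
turn 0.64 dr [ 0.      0.0001 -0.0071]
turn -179.36 dr [ 2.0000e-04 -0.0000e+00  1.9929e+00]
```

View pics/m2.png

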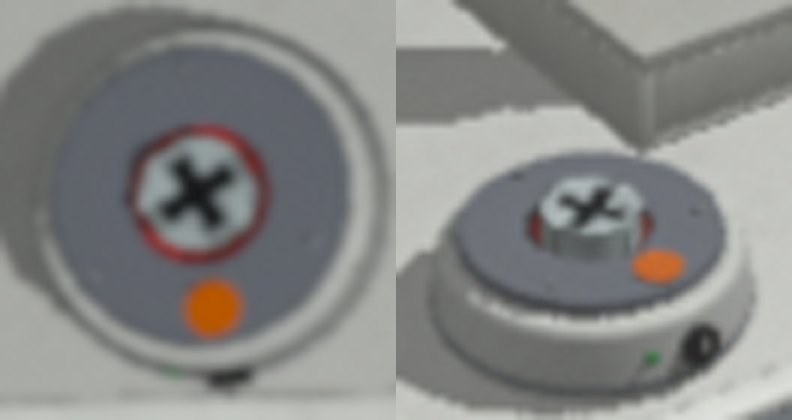

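View pics/b2.png

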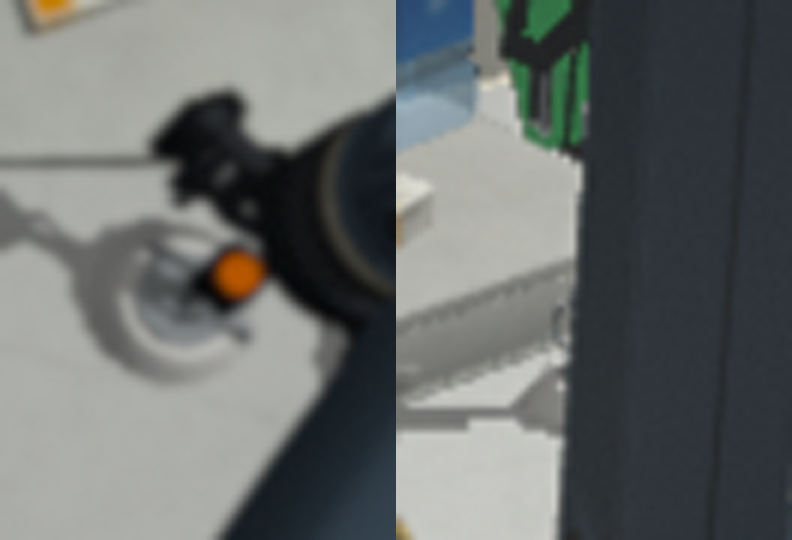

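```bash
python3 -m crank '[{"delta_pos":[-0.004,0.006,0.1],"dr":[0,0,-0.007],"grip":1},{"delta_pos":[-0.004,0.006,0.195],"dr":[0,0,-0.007],"grip":1},{"delta_pos":[-0.004,0.006,0.195],"dr":[0,0,-0.007],"grip":1},{"delta_pos":[-0.004,0.006,0.195],"dr":[0,0,-0.007],"grip":1}]' 50; python3 go.py 505 -233 92 45
python3 - <<'E'
import pickle
from rect import *
from scipy.optimize import minimize
P=pickle.load(open("P2.pkl","rb"))
for n in P:
    p=P[n]
    g=cv2.GaussianBlur(p["img"],(0,0),0.5).astype(np.float32).mean(2)
    xs=np.arange(-30,30.1,1.); A,B=np.meshgrid(xs,xs); pts=np.stack([A.ravel(),B.ravel()],1)
    pts=pts[np.hypot(*pts.T)<24]
    for zc in(68,66):
      def cost(q):
        x,y,th=q; co,si=np.cos(th),np.sin(th)
        X=np.c_[x+pts[:,0]*co-pts[:,1]*si,y+pts[:,0]*si+pts[:,1]*co,np.full(len(pts),float(zc))]
        uv=proj(p,X).astype(np.float32)
        v=cv2.remap(g,uv[:,:1],uv[:,1:],cv2.INTER_LINEAR).ravel()
        sm=lambda d:1/(1+np.exp(-d/1.0))
        a,b=abs(pts[:,0]),abs(pts[:,1])
        m=np.maximum(sm(18.5-a)*sm(5.5-b),sm(18.5-b)*sm(5.5-a))
        return -np.corrcoef(m,-v)[0,1]
      best=min((minimize(cost,(x,y,t),method="Nelder-Mead") for t in np.deg2rad([-30,0,30]) for x in(458,464) for y in(194,199)),key=lambda o:o.fun)
      print(n,zc,best.x[:2],np.rad2deg(best.x[2])%90,best.fun)
    hsv=cv2.cvtColor(p["img"],cv2.COLOR_BGR2HSV)
    m=((hsv[...,0]>3)&(hsv[...,0]<18)&(hsv[...,1]>130)&(hsv[...,2]>70)).astype(np.uint8)
    nn,_,st,c=cv2.connectedComponentsWithStats(m)
    for i in range(1,nn):
        if 5<st[i,4]<100: print(n,c[i].round(1),st[i,4],atz(p,c[i],58).round(1),atz(p,c[i],128).round(1))
E
```

```text
time_s: 9.45
tcp_pos: [505.5, -233.7, 93.4]
ee_rot: [1.203, 2.901, -0.0]
ft_force: [-0.0, 0.2, -0.0]
gripper_width: 85.6
t 9.45 tcp [ 505.5 -233.7   93.4] F [-0.   0.2 -0. ] jaw yaw 44.96 tilt [ 0.0013 -0.0008] q [-0.553  0.142 -0.074  1.353 -0.     0.233] w 85.6
delta_pos [0.002  0.0003 0.0036] rows 0.02637137541047377
turn 0.04 dr [ 0.0002  0.001  -0.0004]
turn -179.96 dr [ 1.5000e-03 -3.0000e-04  1.9996e+00]
side 68 [461.76414969 197.54804545] 31.566595389931656 -0.8951022145563571
side 66 [464.22274948 195.94782851] 31.79772864278054 -0.89595665301102
side [287.3 171.5] 6 [ 847.9 -201.2   58. ] [ 730.7 -114.1  128. ]
side [310.7 183.9] 11 [ 709.4 -211.1   58. ] [ 603.6 -123.3  128. ]
side [315.5 188.7] 6 [ 668.5 -201.6   58. ] [ 566.2 -114.5  128. ]
side [267.2 256. ] 33 [411.6 190.8  58. ] [330.4 245.5 128. ]
top 68 [461.72057892 196.02793509] 31.88113945323135 -0.9464223168454718
top 66 [461.89487754 196.28409647] 32.073244398320064 -0.9470004054208533
top [335.7 143.9] 28 [ 765.2 -133.8   58. ] [ 741.6 -123.3  128. ]
top [334.3 151.4] 7 [ 742.7 -128.8   58. ] [ 720.5 -118.6  128. ]
top [382.3 230.2] 52 [ 512.4 -251.5   58. ] [ 504.8 -233.5  128. ]
top [222.9 270.9] 67 [410.3 190.4  58. ] [409.1 180.4 128. ]
```

```bash
python3 -m crank '[{"delta_pos":[0,0,0],"dr":[0,0,0],"grip":-1},{"delta_pos":[0,0,0],"dr":[0,0,0],"grip":-1},{"delta_pos":[0,0,0],"dr":[0,0,0],"grip":-1},{"delta_pos":[0,0,0],"dr":[0,0,0],"grip":-1},{"delta_pos":[0,0,0],"dr":[0,0,0],"grip":-1},{"delta_pos":[0,0,0],"dr":[0,0,0],"grip":-1}]' 60; python3 go.py 505 -233 200 45
```

```text
time_s: 10.2
tcp_pos: [505.4, -233.5, 92.9]
ee_rot: [1.202, 2.901, -0.0]
ft_force: [-0.2, 0.6, 5.1]
gripper_width: 23.1
t 10.2 tcp [ 505.4 -233.5   92.9] F [-0.2  0.6  5.1] jaw yaw 44.97 tilt [ 0.0013 -0.0007] q [-0.553  0.142 -0.075  1.352  0.     0.233] w 23.1
delta_pos [ 0.0012  0.0003 -0.2677] rows 1.7134321273346427
turn 0.03 dr [ 0.0003  0.0009 -0.0003]
turn -179.97 dr [ 1.5000e-03 -4.0000e-04  1.9997e+00]
```

```bash
python3 -m crank '[{"delta_pos":[0,0,-0.05],"dr":[0,0,0],"grip":-1},{"delta_pos":[0,0,-0.15],"dr":[0,0,0],"grip":-1},{"delta_pos":[0,0,-0.27],"dr":[0,0,0],"grip":-1},{"delta_pos":[0,0,-0.27],"dr":[0,0,0],"grip":-1},{"delta_pos":[0,0,-0.27],"dr":[0,0,0],"grip":-1}]'; python3 go.py 462 197 200 32
```

```text
time_s: 10.82
tcp_pos: [504.4, -233.0, 198.7]
ee_rot: [-1.202, -2.9, -0.0]
ft_force: [-0.6, -0.2, -2.8]
gripper_width: 23.0
t 10.82 tcp [ 504.4 -233.   198.7] F [-0.6 -0.2 -2.8] jaw yaw 44.97 tilt [-0.002   0.0012] q [-0.553  0.125  0.117  1.565 -0.     0.233] w 23.0
delta_pos [ 0.8353  0.6847 -0.0019] rows 6.912733392619894
turn -12.97 dr [-0.0005 -0.0014  0.1441]
turn 167.03 dr [ 2.0000e-03 -8.0000e-04 -1.8559e+00]
```

```bash
python3 -m crank '[{"delta_pos":[0.08,0.065,0],"dr":[0,0,0.014],"grip":-1},{"delta_pos":[0.2,0.164,0],"dr":[0,0,0.04],"grip":-1},{"delta_pos":[0.32,0.262,0],"dr":[0,0,0.06],"grip":-1},{"delta_pos":[0.44,0.361,0],"dr":[0,0,0.08],"grip":-1},{"delta_pos":[0.56,0.459,0],"dr":[0,0,0.1],"grip":-1},{"delta_pos":[0.68,0.557,0],"dr":[0,0,0.12],"grip":-1},{"delta_pos":[0.78,0.64,0],"dr":[0,0,0.144],"grip":-1},{"delta_pos":[0.835,0.685,0],"dr":[0,0,0.144],"grip":-1},{"delta_pos":[0.835,0.685,0],"dr":[0,0,0.144],"grip":-1},{"delta_pos":[0.835,0.685,0],"dr":[0,0,0.144],"grip":-1}]'
python3 - <<'E'
from bench import *
import cv2,pickle
from h import *
P={}
for n in("side","top"):
    q=[get_image(n) for _ in range(6)]; P[n]=q[0]; P[n]["img"]=np.mean([k["img"].astype(float) for k in q],0).astype(np.uint8)
pickle.dump(P,open("P3.pkl","wb"))
cv2.imwrite("pics/m3.png",np.hstack([cv2.resize(P[n]["img"][y-60:y+40,x-33:x+33],None,fx=6,fy=6,interpolation=cv2.INTER_CUBIC) for n,x,y in(("top",221,255),("side",257,227))]))
E
python3 go.py 462 197 180 32
```

```text
time_s: 12.08
tcp_pos: [461.7, 195.9, 198.1]
ee_rot: [-1.522, -2.746, 0.005]
ft_force: [-0.1, -1.5, -1.7]
gripper_width: 23.3
t 12.68 tcp [462.8 196.6 200.2] F [-0.3  0.2 -1.3] jaw yaw 31.99 tilt [0.0003 0.0001] q [ 0.268 -0.015 -0.026  1.559 -0.     1.281] w 23.5
delta_pos [ 0.002  -0.0012  0.0506] rows 0.32418453932607527
turn 0.01 dr [ 0.0002  0.0001 -0.0001]
turn -179.99 dr [ 1.0000e-04 -2.0000e-04  1.9999e+00]
```

View pics/m3.png

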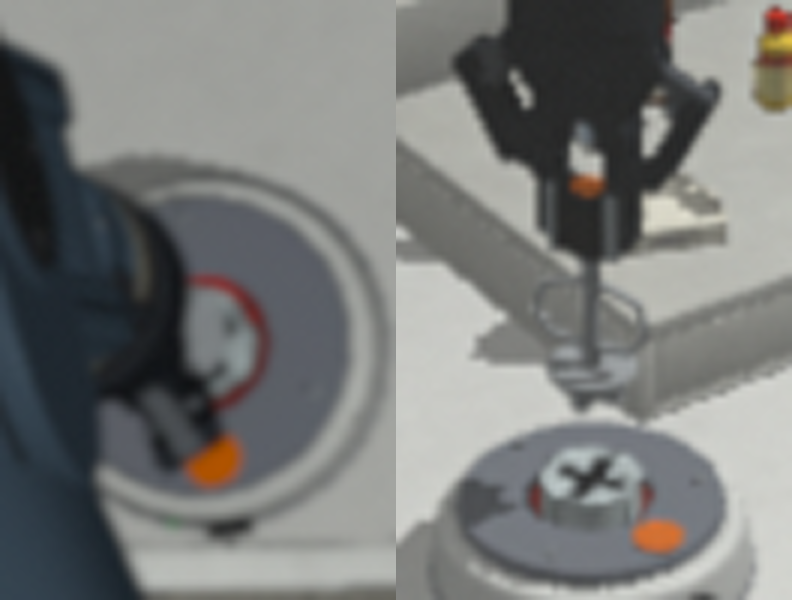

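```bash
python3 -m crank '[{"delta_pos":[0.002,-0.001,0.05],"dr":[0,0,0],"grip":-1},{"delta_pos":[0.002,-0.001,0.1],"dr":[0,0,0],"grip":-1},{"delta_pos":[0.002,-0.001,0.108],"dr":[0,0,0],"grip":-1},{"delta_pos":[0.002,-0.001,0.108],"dr":[0,0,0],"grip":-1}]' 80; python3 go.py 462 196.8 137 32
```

```text
time_s: 13.18
tcp_pos: [461.9, 197.2, 157.1]
ee_rot: [1.523, 2.748, 0.0]
ft_force: [-0.7, -0.4, -1.3]
gripper_width: 23.3
t 13.18 tcp [461.9 197.2 157.1] F [-0.7 -0.4 -1.3] jaw yaw 32.01 tilt [ 0. -0.] q [ 0.27  -0.015 -0.112  1.474 -0.     1.282] w 23.3
delta_pos [-0.0009 -0.0004  0.0504] rows 0.3224353583393553
turn -0.01 dr [0.     0.     0.0001]
turn 179.99 dr [-0.      0.     -1.9999]
```

```bash
python3 -m crank '[{"delta_pos":[-0.001,0,0.01],"dr":[0,0,0],"grip":-1},{"delta_pos":[-0.001,0,0.02],"dr":[0,0,0],"grip":-1},{"delta_pos":[-0.001,0,0.03],"dr":[0,0,0],"grip":-1},{"delta_pos":[-0.001,0,0.03],"dr":[0,0,0],"grip":-1}]'; python3 go.py 462 196.8 137 32
```

```text
time_s: 13.68
tcp_pos: [462.6, 197.0, 145.4]
ee_rot: [1.522, 2.747, 0.002]
ft_force: [-0.4, 0.2, 1.2]
gripper_width: 22.7
t 13.68 tcp [462.6 197.  145.4] F [-0.4  0.2  1.2] jaw yaw 32.01 tilt [0.0014 0.0004] q [ 0.269 -0.014 -0.134  1.449 -0.     1.281] w 22.7
delta_pos [ 0.0005 -0.0016  0.0211] rows 0.13549432912003043
turn -0.01 dr [0.0009 0.0003 0.0001]
turn 179.99 dr [-4.0000e-04  1.4000e-03 -1.9999e+00]
```

```bash
python3 -m crank '[{"delta_pos":[0,0,0.01],"dr":[0,0,0],"grip":-1},{"delta_pos":[0,0,0.018],"dr":[0,0,0],"grip":-1},{"delta_pos":[0,0,0.024],"dr":[0,0,0],"grip":-1},{"delta_pos":[0,0,0.024],"dr":[0,0,0],"grip":-1}]'; python3 go.py 462 196.8 135 32
```

```text
time_s: 14.18
tcp_pos: [462.7, 197.0, 136.9]
ee_rot: [1.522, 2.746, 0.002]
ft_force: [-2.4, -0.1, 9.1]
gripper_width: 23.3
t 14.18 tcp [462.7 197.  136.9] F [-2.4 -0.1  9.1] jaw yaw 32.01 tilt [0.0022 0.0005] q [ 0.269 -0.012 -0.149  1.432 -0.     1.281] w 23.3
delta_pos [ 0.0006 -0.0018  0.0048] rows 0.03313993518500897
turn -0.01 dr [0.0013 0.0005 0.0001]
turn 179.99 dr [-8.0000e-04  2.1000e-03 -1.9999e+00]
```

```bash
python3 -m crank '[{"delta_pos":[0,0,0.003],"dr":[0,0,0],"grip":-1},{"delta_pos":[0,0,0.005],"dr":[0,0,0],"grip":-1},{"delta_pos":[0,0,0.005],"dr":[0,0,0],"grip":-1},{"delta_pos":[0,0,0.005],"dr":[0,0,0],"grip":-1},{"delta_pos":[0,0,0.005],"dr":[0,0,0],"grip":-1}]'; python3 go.py 462 196.8 135 32
python3 - <<'E'
from bench import *
import cv2,pickle
from h import *
P={}
for n in("side","top"):
    q=[get_image(n) for _ in range(6)]; P[n]=q[0]; P[n]["img"]=np.mean([k["img"].astype(float) for k in q],0).astype(np.uint8)
    print(n,proj(q[0],[(462,196.8,68),(462,196.8,72),(462,196.8,155)]).round(1))
cv2.imwrite("pics/m4.png",np.hstack([cv2.resize(P[n]["img"][y-60:y+40,x-33:x+33],None,fx=6,fy=6,interpolation=cv2.INTER_CUBIC) for n,x,y in(("top",221,255),("side",257,227))]))
cv2.imwrite("pics/t4.png",P["top"]["img"])
E
```

```text
time_s: 14.8
tcp_pos: [462.8, 196.9, 136.9]
ee_rot: [1.522, 2.746, 0.003]
ft_force: [-3.5, -0.9, 15.8]
gripper_width: 23.2
t 14.8 tcp [462.8 196.9 136.9] F [-3.5 -0.9 15.8] jaw yaw 32.01 tilt [0.0033 0.0006] q [ 0.269 -0.013 -0.15   1.43  -0.     1.281] w 23.2
delta_pos [ 0.0008 -0.0019  0.0047] rows 0.03304662692566396
turn -0.01 dr [0.002  0.0008 0.0001]
turn 179.99 dr [-1.3000e-03  3.2000e-03 -1.9999e+00]
side [[256.3 246. ]
 [256.3 244.9]
 [255.9 221.6]]
top [[220.1 251.7]
 [219.9 251.6]
 [215.  249.6]]
```

View pics/m4.png

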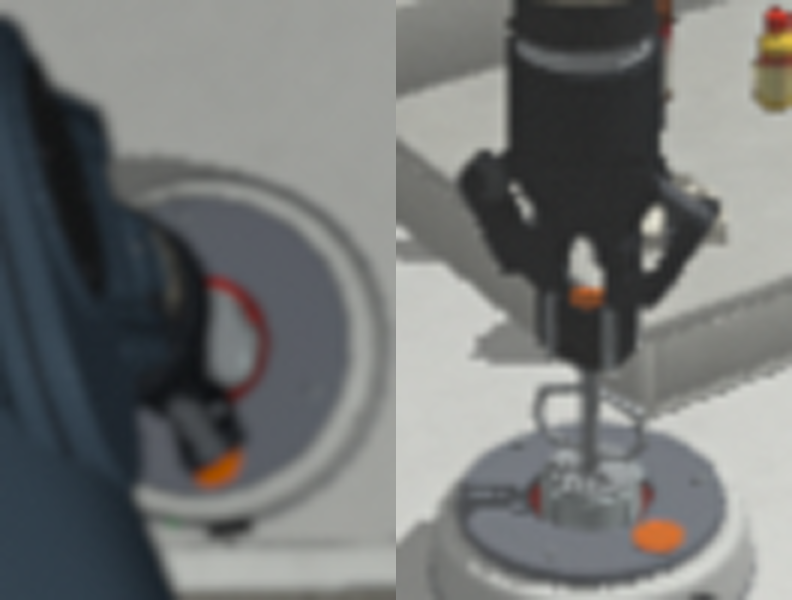

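View pics/t4.png

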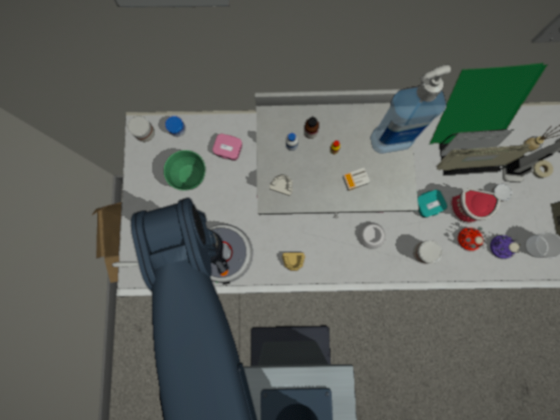

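```bash
python3 -c "
from bench import *
print(job_done())"; python3 go.py 462 196.8 135 32
```

```text
the job is handed in; nothing more can be done
None
the job is handed in; nothing more can be done
```

I pressed the splash plate down, lifted the beater out of its stand by the grip, turned it to the coupling's cross (about 32°) and slid it home. I handed the job in at about 15.4 s, with the beater still gripped and pressed; no verdict was reported.

- **Splash plate:** the tool stopped at 57.8 mm against 17.6 N, where 58 mm is fully down. A later picture showed the plate down on the base.
- **Beater:** the tool stopped at z = 136.9 mm, the height worked out for a flush flange. It did not move when I commanded 2 mm more; the force only rose from 9 N to 16 N. The last side picture shows the foot in the slots and the flange on the coupling. Tilt was about 0.003 rad, the tool was within about 1 mm of the measured drive axis, and the fingers held the 24 mm grip at 23 mm with the grip force set to 80 N.
- **Bystanders:** the last top picture shows the bowl, cast and jar where they were. The spatula was partly hidden by the arm, but no move came near it.
- **Measurements that disagreed:** a fit to the dark outline of the beater's grip was thrown off by about 5 mm by the shaft and shadow. I used its orange cap instead, which the two cameras placed within about 2 mm of each other.

I could not read the plate and plunger joints directly; their values are inferred from tool height, force and pictures.

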